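# Reset the tripped compressor starter

## Task

The compressor's breaker on the starter console has tripped: it is the one whose lever stands midway. Reset it by pushing its lever fully off until the latch catches, then throw it on and press its green start button; feel your way and never force the lever, leave it on, and leave the other breakers, their buttons and the things on the bench as they are.

Things in the scene. Friction and masses are not known exactly. Their poses are not given: they have to be found in the camera images.
- console: Light-grey starter console fixed on the bench, 258 (x) x 324 (y) mm, black top panel with three motor starters side by side, 95 mm apart, in any order. Origin: centre of the underside, on the bench; x away from the robot at yaw 0. The panel rises towards +x by 0.14 rad (8 degrees); its centre is 95 mm above the bench.
- comp_starter: The compressor's starter, the tripped one: dark breaker case 116 x 76 mm, 22 mm off the panel, collar up to 30 mm off it, white toggle lever in its middle, green start button on the robot's side. Origin on the bench under the panel's centre line; frame upright, yaw as the console. Panel directions in this frame: u = (cos 0.14, 0, sin 0.14) up it, n = (-sin 0.14, 0, cos 0.14) square to it.
- comp_pivot (a point): Hinge axis of the compressor's lever, 12 mm above the panel, 18 mm below the collar's top, 35 mm up the panel from its middle; axes as the starter's. The lever is 24 mm wide (y), 12 mm thick, reaches 60 mm from here (42 mm out of the collar) and swings in the plane of u and n.
- comp_lever (a joint): Its angle, rad: 0 square to the panel, plus towards ON (+u, red mark, far side), minus towards OFF (green mark, robot's side). Tripped: loose from -0.1 to 0.1, solid towards ON. Towards OFF a spring throws it back to the middle unless the latch catches, at -0.2 to -0.6: unseen, differs by breaker; end stop 0.07 to 0.1 beyond. Reset, it stays at OFF (below -0.15); past the middle it snaps ON, about 0.45.
- comp_tip (a point): Middle of the lever's free end, 60 mm from its pivot. Pushed off at the outer half of the lever, the reset spring takes some 8 to 13 N, up to 16 N when the finger drags on it; the catch is felt as a small drop, then the end stop as a steady steep rise beyond that. Once reset, throwing it on takes 3 to 9 N. The lever breaks if pushed with more than 22 N.
- comp_start (a joint): Compressor's green start button, m pressed in, square to the panel: 0 out, 0.006 fully in; springs back by itself; about 6 N to press fully; 4.5 mm counts as pressed.
- comp_start_top (a point): Centre of the top of that green button (26 mm across, 18 mm above the panel; black ring 42 mm across, 12 mm high round it), 78 mm down the panel from its middle, in line with the lever.
- fan_lever (a joint): Lever of the fan's breaker, same make and signs: ON (about 0.45), to stay so.
- lift_lever (a joint): Lever of the lift's breaker, same make and signs: switched OFF on purpose (about -0.5), to stay so.
- fan_pivot (a point): Hinge axis of the fan's lever, placed as comp_pivot.
- lift_pivot (a point): Hinge axis of the lift's lever, placed as comp_pivot.
- fan_start (a joint): Fan's green start button, m pressed in; to be left alone.
- lift_start (a joint): Lift's green start button, m pressed in; to be left alone.
- torch: Black torch, 40 mm across, 145 mm high, standing on its tail. Origin: centre of its underside.
- spray_can: Blue spray can with red cap, 58 mm across, 190 mm high, standing. Origin: centre of its underside.
- mug: Blue mug, 82 mm across, 95 mm high. Origin: centre of its underside.
- screwdriver: Screwdriver lying on the bench. Origin: underside, near its middle.
- spanner: Steel spanner lying on the bench. Origin: underside, near its middle.
- parts_dish: Shallow steel dish, 110 mm across, 30 mm high. Origin: centre of its underside.

How it is judged:
By the outcome, as a careful person would: the job done as asked, in the order asked, and still so for the second after the job is handed in, with the robot touching nothing.
It also fails if it takes over 54 s, if anything falls off the work surface, if the arm or the gripper's body presses on something with over 40 N, if the wrist force passes 120 N, or if a joint passes its speed limit or range.

## Robot

A 6-joint arm with a two-finger parallel gripper is mounted at the origin on the work surface. World frame = base frame: x ahead of the robot, y to its left, z up, the work surface at z = 0. Lengths are in m, angles in degrees, forces in N, time in s.
With the tool pointing down it reaches from about 0.225 to 0.725 m from the base axis. Payload 3.1 kg.
Tool frame: the origin (TCP) lies on the centre line of the jaws, within the pads' length; the fingertips stand 14 mm ahead of it and the grasp point (between the pads) lies 5 mm behind it; x points along the fingers, y is the direction in which the jaws open and shut, and the axes are right-handed (so a half turn about x gives the same grasp; the last joint's range is limited). The gripper opens to 85 mm and grips with 20 to 120 N. Pads are 22 mm wide; open, the fingers measure 114 mm over their backs; the gripper's body (76 mm by 85 mm) begins 54 mm behind the grasp point. The pads swing forward as they close: fully open they stand 13 mm farther back than shut.
Start: joints at [69.397, 2.75, 5.684, 92.934, 0, 82.678], TCP at [0.121, 0.511, 0.245] pointing down, gripper open.
Joint ranges: [-166.93, 166.93], [-56.73, 111.36], [-69.38, 81.34], [-121.58, 131.49], [-85.45, 84.26], [-180, 180]. Speed limits (degrees/s): [159.86, 159.86, 180, 180, 180, 180].

## Interface

Orientations are given as a 3x3 rotation matrix whose columns are the frame's x, y, z axes.
In Python, from plant import state, imaging, workorder, spotter gives the robot as it stands.
- The arm moves only by the tool move_arm, never from a script. Its argument "series" is a list of rows, each a list of 5 numbers: the shift along the tool's x, y, z in m, then the turn about the tool's x in degrees, then the finger opening in m, from 0 to 0.0854. In form: [[x, y, z, turn, jaw], ...]. A call has 1 to 8 rows; each row shifts and turns the commanded pose from where the row before left it, along the tool's axes as they then stand; what a row does not reach is not made up. A row lasts 1/10 s, in which the tool goes at most 50 mm and 8.59 degrees, less where a joint would pass 70% of its speed; a pose out of reach is approached as far as the arm can. A call with a gripper value outside its range is refused whole. The fingers move at their own pace and stop on an object; "newtons" is the grip in N (left out, the last holds). Time passes only in rows, so rows that do not move let the fingers close. It gives the time, the measured TCP pose, the force and the opening at its end, in the units of the state.
- state(): the state, without advancing time (a new reading comes with each control period).
- imaging.capture(name): name is "side" or "top" or "wrist"; returns a dict with "image" (384x512x3 uint8, red, green, blue), "camera_matrix" (3x3 intrinsics, pixels), "R" (3x3) and "t" (3): a world point X has camera coordinates R X + t; the wrist camera has in their place "hand_eye" (4x4, takes a point from camera to tool coordinates, whose origin is the TCP and whose axes are the tool frame's). Camera axes: x right, y down, z forward; pixel columns grow to the right and rows downward; lengths in m; the calibration is good to about 2 mm. A picture is of the moment at which its call begins: read the wrist's pose just before it. There is no depth.
- workorder.sign_off(): hands the job in, once; it reports no verdict.
Trained networks look in a picture, given as the dict that the camera call returned (one of the last four; its "shot" number tells which), for a name from the list of things; names that differ only in an ending like _2 or _b are one class to them, and where a whole thing is asked for, a point or a joint stands for the part that bears it (a point fixed in the world has none). Each returns a list of dicts, best first, with "p" (0 to 1); they miss things now and then, are a little off and sometimes report something else, mostly with a low value. They report only what shows in the picture. A call takes as long as a camera call.
- spotter.spot_in(picture, thing): "xyz" ([x, y, z] in m, in the coordinates of the camera as it stood for that picture, good to about 4 mm: the middle of the surface that is visible of it).
- spotter.masks_of(picture, thing): "region" (384x512 bool, what is visible of it).
The state is a dict: "clock": time; "q": joint angles; "qvel": joint speeds; "joint_torque": joint torques, N m; "position": TCP position; "orientation": TCP orientation; "ft_force": force on the tool from outside, world axes, zero at the start; "torque": the same for the moment, N m; "width": finger opening in m.
Only numpy, scipy, OpenCV 4.12 (cv2) and the standard library are available. Lean on these libraries where they do the work, as an engineer would, in place of code of your own. Each camera call takes 0.05 s, during which the arm holds its last target. There are 200 camera calls.

## Working session

There is one attempt and no reset: what is moved stays moved. The work goes in short steps, Python scripts to look and compute and a tool call to move; the robot and the scene stay as the last step left them, time stands still between calls to the robot, and variables do not carry over. Pictures are saved under pics/ and viewed, about 8 in all and at most 12, crops included, and the job is handed in when it is done.

Besides the shell and the picture viewer there is one more tool, called after ">>>" in YAML: its name, and indented under it one key for each argument. move_arm: Moves the arm, as the interface text tells. Its arguments: {"type":"object","properties":{"series":{"type":"array","items":{"type":"array","items":{"type":"number"}}},"newtons":{"type":"number"}},"required":["series"]}

```bash
mkdir -p pics; ls
cat > h.py <<'E'
import numpy as np,cv2
from plant import state,imaging,workorder,spotter
def snap(n,f):
    s=state();p=imaging.capture(n);cv2.imwrite('pics/'+f,p['image'][:,:,::-1].copy());return s,p
def world(s,p,x):
    x=np.array(x)
    if 'hand_eye' in p:
        x=(np.array(p['hand_eye'])@np.r_[x,1])[:3];return np.array(s['orientation'])@x+np.array(s['position'])
    return np.array(p['R']).T@(x-np.array(p['t']))
E
python3 - <<'E'
from h import *
np.set_printoptions(precision=3,suppress=True)
print(state())
for n in('top','side'):
    s,p=snap(n,n+'1.png')
    for t in['console','comp_starter','comp_tip','comp_start_top','fan_lever','lift_lever','torch','spray_can','mug']:
        r=spotter.spot_in(p,t)
        print(n,t,[(round(d['p'],2),world(s,p,d['xyz'])) for d in r[:4]])
a=cv2.imread('pics/top1.png');b=cv2.imread('pics/side1.png')
cv2.imwrite('pics/both.png',cv2.resize(np.vstack([a,b]),None,fx=.78,fy=.78))
E
```

```text
pics
{'clock': 0.0, 'q': array([69.397,  2.793,  5.59 , 92.933,  0.001, 82.676]), 'qvel': array([-0.019, -0.123,  0.071, -0.099,  0.036, -0.01 ]), 'joint_torque': array([ -0.   , -33.878,  32.002,   0.02 ,  -0.   ,   0.   ]), 'position': array([0.12 , 0.51 , 0.244]), 'orientation': array([[-0.001,  0.23 ,  0.973],
       [-0.002,  0.973, -0.23 ],
       [-1.   , -0.002, -0.   ]]), 'ft_force': array([-0.675,  0.201, -1.165]), 'torque': array([-0.   ,  0.011, -0.025]), 'width': 0.08529441353591867}
top console [(0.89, array([0.547, 0.004, 0.088])), (0.5, array([0.433, 0.413, 0.149])), (0.18, array([ 0.5  , -0.08 ,  0.108]))]
top comp_starter [(0.67, array([ 0.598, -0.085,  0.122]))]
top comp_tip []
top comp_start_top [(0.53, array([ 0.506, -0.086,  0.107]))]
top fan_lever [(0.57, array([0.432, 0.41 , 0.149])), (0.39, array([0.631, 0.003, 0.164])), (0.24, array([ 0.679, -0.444,  0.052]))]
top lift_lever [(0.6, array([0.6  , 0.102, 0.156]))]
top torch [(0.73, array([0.432, 0.412, 0.149]))]
top spray_can [(0.62, array([0.619, 0.393, 0.166]))]
top mug [(0.56, array([ 0.679, -0.446,  0.051]))]
side console [(0.86, array([ 0.544, -0.133,  0.08 ]))]
side comp_starter [(0.97, array([ 0.596, -0.102,  0.124]))]
side comp_tip [(0.67, array([ 0.604, -0.1  ,  0.154]))]
side comp_start_top [(0.4, array([ 0.499, -0.09 ,  0.106]))]
side fan_lever [(0.66, array([ 0.629, -0.001,  0.151]))]
side lift_lever [(0.45, array([0.596, 0.087, 0.146]))]
side torch [(0.6, array([0.43 , 0.406, 0.092]))]
side spray_can [(0.74, array([0.622, 0.385, 0.108])), (0.28, array([ 0.326, -0.231,  0.007]))]
side mug [(0.8, array([ 0.687, -0.408,  0.07 ]))]
```

View pics/top1.png

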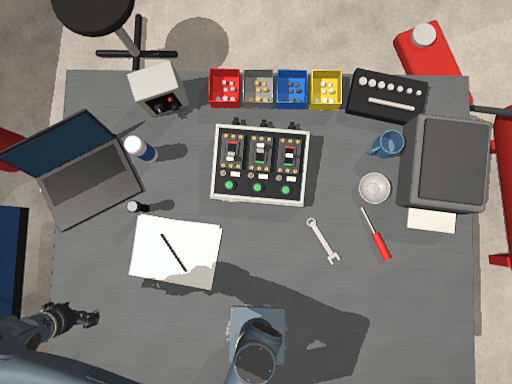

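View pics/side1.png

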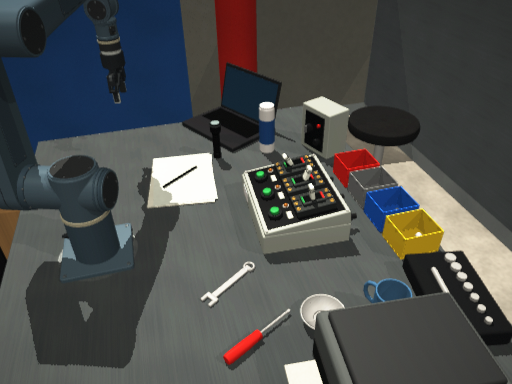

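The top view shows three breakers, with green buttons at about (229,184), (257,187) and (285,190). The console is yawed a few degrees negative, and the networks put the compressor on the right (y≈-0.09). I'll triangulate the buttons and enlarge the console to check.

Run:
```python
from h import *
np.set_printoptions(precision=4,suppress=True)
def green(im):
    h=cv2.cvtColor(im,cv2.COLOR_RGB2HSV);m=cv2.inRange(h,(45,120,70),(85,255,255))
    n,l,st,c=cv2.connectedComponentsWithStats(m);return [(st[i,4],c[i]) for i in range(1,n) if st[i,4]>25]
P=[];C=[]
for n in('top','side'):
    p=imaging.capture(n);K=np.array(p['camera_matrix']);P.append((K,np.array(p['R']),np.array(p['t'])));C.append(green(p['image']));print(n,C[-1])
    im=p['image'][:,:,::-1]
    c=im[115:215,205:315] if n=='top' else im[145:260,235:360]
    cv2.imwrite(f'pics/c_{n}.png',cv2.resize(c,(390,390),interpolation=cv2.INTER_CUBIC))
cv2.imwrite('pics/c.png',np.hstack([cv2.imread('pics/c_top.png'),cv2.imread('pics/c_side.png')]))
# ray-plane z=.102 per view
for (K,R,t),c in zip(P,C):
    for a,uv in c:
        d=R.T@np.linalg.solve(K,np.r_[uv,1]);o=-R.T@t;print(a,uv,o+d*(.102-o[2])/d[2])
```

```text
top [(np.int32(47), array([228.9574, 184.3191])), (np.int32(47), array([257., 187.])), (np.int32(51), array([285.4706, 189.4314]))]
side [(np.int32(48), array([259.625 , 173.7917])), (np.int32(55), array([266.5455, 190.7455])), (np.int32(66), array([274.1515, 209.9848]))]
47 [228.9574 184.3191] [0.5154 0.1077 0.102 ]
47 [257. 187.] [0.5087 0.0131 0.102 ]
51 [285.4706 189.4314] [ 0.5029 -0.0823  0.102 ]
48 [259.625  173.7917] [0.5114 0.1022 0.102 ]
55 [266.5455 190.7455] [0.5061 0.0083 0.102 ]
66 [274.1515 209.9848] [ 0.5001 -0.0865  0.102 ]
```

View pics/c.png

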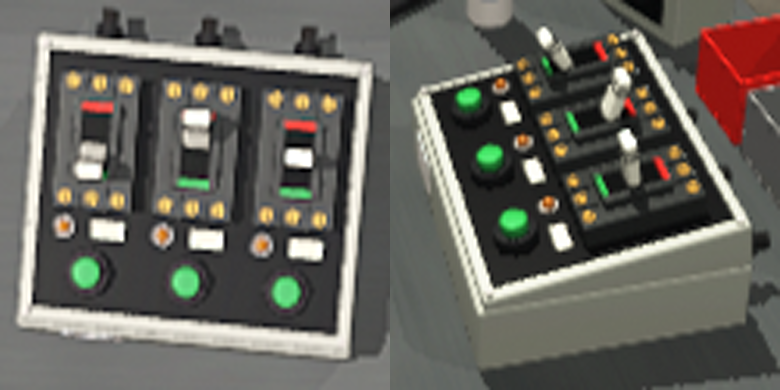

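Confirmed: the left lever is OFF (lift), the middle one ON (fan), and the right one midway, so that is the compressor. Its button is at about (0.5015, -0.0845) and the yaw is about -3.6°. I'll approach with the fingers shut.

>>> move_arm:
  series:
    - [-0.02,0,0,-5,0]
    - [-0.02,0,0,-4.7,0]
    - [0,-0.038,0.028,0,0]
    - [0,-0.038,0.028,0,0]
    - [0,-0.038,0.028,0,0]
    - [0,-0.038,0.028,0,0]
    - [0,-0.038,0.028,0,0]
    - [0,-0.038,0.028,0,0]
  newtons: 40

```text
clock: 1.9
position: [0.2747, 0.2714, 0.2855]
orientation: [[0.001, 0.062, 0.998], [0.001, 0.998, -0.062], [-1.0, 0.001, 0.001]]
ft_force: [1.4, 0.7, -0.5]
width: -0.0
```

>>> move_arm:
  series:
    - [0,-0.038,0.028,0,0]
    - [0,-0.038,0.028,0,0]
    - [0,-0.038,0.028,0,0]
    - [0,-0.038,0.028,0,0]
    - [0,-0.038,0.028,0,0]
    - [0,-0.038,0.028,0,0]
    - [0,-0.038,0.028,0,0]
    - [0,-0.038,0.025,0,0]

```text
clock: 2.7
position: [0.4765, -0.0463, 0.2853]
orientation: [[0.001, 0.063, 0.998], [0.0, 0.998, -0.063], [-1.0, 0.0, 0.001]]
ft_force: [0.4, 0.8, 0.9]
width: -0.0002
```

Run:
```python
from h import *
np.set_printoptions(precision=4,suppress=True)
s,p=snap('wrist','w1.png')
print(s['position'],np.array(p['hand_eye']))
K=np.array(p['camera_matrix']);H=np.array(p['hand_eye'])
R=np.array(s['orientation'])@H[:3,:3];o=np.array(s['orientation'])@H[:3,3]+s['position']
h=cv2.cvtColor(p['image'],cv2.COLOR_RGB2HSV)
for nm,m,z in(('green',cv2.inRange(h,(45,120,60),(85,255,255)),.102),('white',cv2.inRange(h,(0,0,190),(179,40,255)),.171)):
    n,l,st,c=cv2.connectedComponentsWithStats(m)
    for i in range(1,n):
        if st[i,4]>60:
            d=R@np.linalg.solve(K,np.r_[c[i],1]);print(nm,st[i],c[i],(o+d*(z-o[2])/d[2]))
for t in('comp_tip','comp_start_top'):
    print(t,[(d['p'],world(s,p,d['xyz'])) for d in spotter.spot_in(p,t)])
```

```text
[ 0.4765 -0.0463  0.2853] [[-0.001  -0.32    0.9474 -0.1297]
 [ 1.      0.0006  0.0013  0.0003]
 [-0.0009  0.9474  0.32   -0.082 ]
 [ 0.      0.      0.      1.    ]]
green [211 184  23  22 393] [221.631  194.5852] [ 0.5024 -0.0834  0.102 ]
green [288 184  23  22 377] [299.069  194.6393] [0.5084 0.0117 0.102 ]
green [366 185  23  21 376] [376.5638 194.6596] [0.5145 0.107  0.102 ]
green [211 261  14   6  78] [217.3462 263.5128] [ 0.6001 -0.0987  0.102 ]
green [288 261  23   6 134] [298.8955 263.5373] [0.6071 0.011  0.102 ]
green [364 261  24   6 116] [375.6724 263.3879] [0.6134 0.1143 0.102 ]
white [  378     0   134    83 10192] [448.6339  40.4574] [0.3593 0.1208 0.171 ]
white [ 195  158  221    7 1133] [316.8967 160.7555] [0.4513 0.0166 0.171 ]
white [405 159  17 118 477] [413.2306 209.8449] [0.5062 0.1116 0.171 ]
white [201 216  22  10 207] [211.4831 220.6957] [ 0.5054 -0.0867  0.171 ]
white [274 216  21  10 200] [284.02  220.635] [ 0.5098 -0.0149  0.171 ]
white [346 216  22  10 206] [356.4806 220.7184] [0.5144 0.0568 0.171 ]
white [380 274  19   9 151] [389.0596 277.755 ] [0.5841 0.096  0.171 ]
comp_tip []
comp_start_top [(0.92, array([ 0.5027, -0.0791,  0.1076]))]
```

View pics/w1.png

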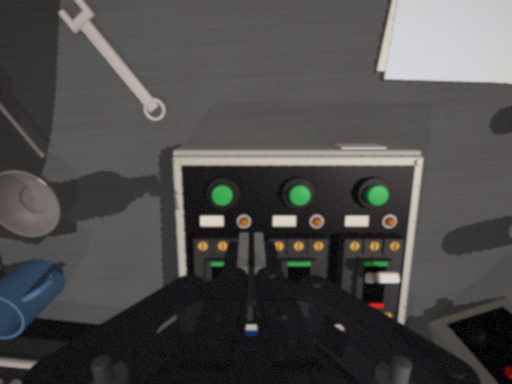

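The wrist view agrees: the compressor's button is at pixel (222,195), which gives (0.5024, -0.0834). The fingertips show at about (250,235). Next I'll compute the fingertip length from this picture while moving over the far side of the lever.

>>> move_arm:
  series:
    - [0,-0.033,0.043,0,0]
    - [0,0,0.045,0,0]
    - [0,0,0.045,0,0]
    - [0,0,0.038,0,0]
    - [0.03,0,0,0,0]
    - [0.03,0,0,0,0]
    - [0,0,0,0,0]

```text
clock: 3.55
position: [0.638, -0.0828, 0.2184]
orientation: [[-0.013, 0.061, 0.998], [0.003, 0.998, -0.061], [-1.0, 0.003, -0.013]]
ft_force: [0.3, 0.3, -1.4]
width: -0.0001
```

Run:
```python
from h import *
np.set_printoptions(precision=4,suppress=True)
s,p=snap('wrist','w2.png')
print(s['position'],s['ft_force'])
K=np.array(p['camera_matrix']);H=np.array(p['hand_eye'])
print(K)
for v in(229,233,237):
    d=H[:3,:3]@np.linalg.solve(K,np.r_[250,v,1]);o=H[:3,3]
    for z in(-.011,0):print(v,z,(o+d*(z-o[2])/d[2]))
s2,q=snap('side','s2.png')
im=q['image'][:,:,::-1][120:250,230:360]
w=p['image'][:,:,::-1][170:340,150:400]
cv2.imwrite('pics/m.png',np.hstack([cv2.resize(im,(400,400),interpolation=2),cv2.resize(w,(400,400),interpolation=2)]))
print([(d['p'],world(s2,q,d['xyz'])) for d in spotter.spot_in(q,'comp_tip')])
```

```text
[ 0.638  -0.0828  0.2184] [ 0.2764  0.3338 -1.3606]
[[269.63     0.     250.951 ]
 [  0.     269.63   191.3241]
 [  0.       0.       1.    ]]
229 -0.011 [ 0.0119 -0.0001 -0.011 ]
229 0 [ 0.0339 -0.0001  0.    ]
233 -0.011 [ 0.0069 -0.0001 -0.011 ]
233 0 [ 0.0281 -0.0001  0.    ]
237 -0.011 [ 0.0022 -0.0001 -0.011 ]
237 0 [ 0.0227 -0.0001  0.    ]
[]
```

View pics/m.png

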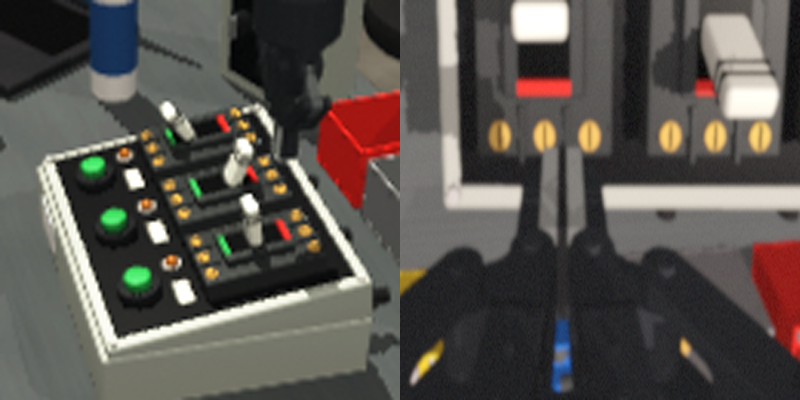

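>>> move_arm:
  series:
    - [0,-0.009,0.008,0,0]
    - [0.02,0,0,0,0]
    - [0.02,0,0,0,0]
    - [0.01,0,0,0,0]
    - [0,0,0,0,0]
    - [0,0,0,0,0]

```text
clock: 4.3
position: [0.649, -0.0946, 0.1774]
orientation: [[0.003, 0.062, 0.998], [-0.001, 0.998, -0.062], [-1.0, -0.0, 0.003]]
ft_force: [0.4, -0.5, 1.0]
width: 0.0002
```

>>> move_arm:
  series:
    - [0.009,0,0,0,0]
    - [0,0,-0.008,0,0]
    - [0,0,-0.006,0,0]
    - [0,0,0,0,0]

```text
clock: 4.7
position: [0.6336, -0.0937, 0.1668]
orientation: [[-0.0, 0.063, 0.998], [0.0, 0.998, -0.063], [-1.0, -0.0, -0.0]]
ft_force: [-0.0, 0.1, 0.7]
width: -0.0003
```

>>> move_arm:
  series:
    - [0,0,-0.002,0,0]
    - [0,0,-0.001,0,0]
    - [0,0,0,0,0]

```text
clock: 5.0
position: [0.6315, -0.0936, 0.1665]
orientation: [[0.0, 0.063, 0.998], [-0.0, 0.998, -0.063], [-1.0, -0.0, 0.0]]
ft_force: [0.3, -0.4, 0.0]
width: -0.0002
```

>>> move_arm:
  series:
    - [0,0,-0.002,0,0]
    - [0,0,-0.001,0,0]
    - [0,0,0,0,0]

```text
clock: 5.3
position: [0.6284, -0.0934, 0.1663]
orientation: [[-0.0, 0.062, 0.998], [0.0, 0.998, -0.062], [-1.0, 0.0, -0.0]]
ft_force: [-0.7, -0.3, 0.4]
width: 0.0001
```

>>> move_arm:
  series:
    - [0,0,-0.0015,0,0]
    - [0,0,-0.0015,0,0]
    - [0,0,0,0,0]

```text
clock: 5.6
position: [0.6253, -0.0932, 0.1663]
orientation: [[-0.0, 0.062, 0.998], [0.0, 0.998, -0.062], [-1.0, 0.0, -0.0]]
ft_force: [-0.4, -0.3, -0.0]
width: 0.0001
```

>>> move_arm:
  series:
    - [0,0,-0.001,0,0]
    - [0,0,-0.001,0,0]
    - [0,0,0,0,0]

```text
clock: 5.9
position: [0.6234, -0.0931, 0.1664]
orientation: [[-0.0, 0.062, 0.998], [-0.0, 0.998, -0.062], [-1.0, -0.0, -0.0]]
ft_force: [-0.4, 0.1, 0.0]
width: 0.0
```

>>> move_arm:
  series:
    - [0,0,-0.001,0,0]
    - [0,0,-0.001,0,0]
    - [0,0,0,0,0]

```text
clock: 6.2
position: [0.6217, -0.093, 0.1664]
orientation: [[0.001, 0.062, 0.998], [-0.0, 0.998, -0.062], [-1.0, 0.0, 0.001]]
ft_force: [1.0, 0.2, -0.9]
width: 0.0001
```

>>> move_arm:
  series:
    - [0,0,-0.001,0,0]
    - [0,0,-0.0005,0,0]
    - [0,0,0,0,0]

```text
clock: 6.5
position: [0.621, -0.0929, 0.1664]
orientation: [[0.002, 0.062, 0.998], [-0.0, 0.998, -0.062], [-1.0, 0.0, 0.002]]
ft_force: [4.6, -0.0, -1.8]
width: 0.0001
```

>>> move_arm:
  series:
    - [0,0,-0.001,0,0]
    - [0,0,-0.0005,0,0]
    - [0,0,0,0,0]

```text
clock: 6.8
position: [0.6204, -0.0929, 0.1665]
orientation: [[0.004, 0.062, 0.998], [-0.0, 0.998, -0.062], [-1.0, 0.0, 0.004]]
ft_force: [7.2, -0.3, -3.0]
width: 0.0002
```

>>> move_arm:
  series:
    - [0,0,-0.001,0,0]
    - [0,0,-0.0005,0,0]
    - [0,0,0,0,0]

```text
clock: 7.1
position: [0.6195, -0.0928, 0.1665]
orientation: [[0.005, 0.062, 0.998], [-0.0, 0.998, -0.062], [-1.0, 0.0, 0.005]]
ft_force: [7.8, -0.2, -3.9]
width: 0.0004
```

>>> move_arm:
  series:
    - [0,0,-0.001,0,0]
    - [0,0,-0.0005,0,0]

```text
clock: 7.3
position: [0.6182, -0.0928, 0.1666]
orientation: [[0.006, 0.062, 0.998], [-0.0, 0.998, -0.062], [-1.0, 0.0, 0.006]]
ft_force: [8.9, -0.4, -2.3]
width: 0.0002
```

>>> move_arm:
  series:
    - [0,0,-0.0007,0,0]
    - [0,0,-0.0007,0,0]

```text
clock: 7.5
position: [0.6168, -0.0927, 0.1668]
orientation: [[0.006, 0.062, 0.998], [-0.0, 0.998, -0.062], [-1.0, -0.0, 0.006]]
ft_force: [9.5, -0.9, -3.7]
width: -0.0001
```

>>> move_arm:
  series:
    - [0,0,-0.0007,0,0]
    - [0,0,-0.0007,0,0]

```text
clock: 7.7
position: [0.6155, -0.0926, 0.1669]
orientation: [[0.006, 0.062, 0.998], [-0.0, 0.998, -0.062], [-1.0, 0.0, 0.006]]
ft_force: [9.1, -0.3, -2.6]
width: 0.0002
```

>>> move_arm:
  series:
    - [0,0,-0.001,0,0]
    - [0,0,0,0,0]

```text
clock: 7.9
position: [0.6146, -0.0926, 0.1671]
orientation: [[0.007, 0.062, 0.998], [-0.001, 0.998, -0.062], [-1.0, -0.0, 0.007]]
ft_force: [8.6, -0.1, -3.3]
width: -0.0002
```

>>> move_arm:
  series:
    - [0,0,-0.001,0,0]
    - [0,0,0,0,0]

```text
clock: 8.1
position: [0.6133, -0.0925, 0.1671]
orientation: [[0.006, 0.062, 0.998], [-0.0, 0.998, -0.062], [-1.0, -0.0, 0.006]]
ft_force: [8.1, 0.2, -1.5]
width: 0.0002
```

>>> move_arm:
  series:
    - [0,0,-0.001,0,0]
    - [0,0,0,0,0]

```text
clock: 8.3
position: [0.6123, -0.0925, 0.1672]
orientation: [[0.006, 0.062, 0.998], [-0.001, 0.998, -0.062], [-1.0, -0.0, 0.006]]
ft_force: [7.9, -1.1, -3.5]
width: 0.0
```

>>> move_arm:
  series:
    - [0,0,-0.001,0,0]
    - [0,0,0,0,0]

```text
clock: 8.5
position: [0.6115, -0.0924, 0.1673]
orientation: [[0.007, 0.062, 0.998], [-0.001, 0.998, -0.062], [-1.0, -0.0, 0.007]]
ft_force: [7.9, -0.3, -2.2]
width: -0.0001
```

>>> move_arm:
  series:
    - [0,0,-0.001,0,0]
    - [0,0,0,0,0]

```text
clock: 8.7
position: [0.6108, -0.0924, 0.1674]
orientation: [[0.007, 0.062, 0.998], [-0.001, 0.998, -0.062], [-1.0, -0.0, 0.007]]
ft_force: [8.8, -0.4, -1.8]
width: -0.0003
```

>>> move_arm:
  series:
    - [0,0,-0.001,0,0]
    - [0,0,0,0,0]

```text
clock: 8.9
position: [0.6093, -0.0923, 0.1674]
orientation: [[0.006, 0.062, 0.998], [-0.001, 0.998, -0.062], [-1.0, -0.0, 0.006]]
ft_force: [7.1, -1.0, -2.0]
width: -0.0003
```

>>> move_arm:
  series:
    - [0,0,-0.001,0,0]
    - [0,0,0,0,0]

```text
clock: 9.1
position: [0.6084, -0.0923, 0.1675]
orientation: [[0.006, 0.062, 0.998], [-0.001, 0.998, -0.062], [-1.0, -0.0, 0.006]]
ft_force: [7.4, -0.6, -0.4]
width: 0.0003
```

>>> move_arm:
  series:
    - [0,0,-0.0008,0,0]
    - [0,0,0,0,0]

```text
clock: 9.3
position: [0.6078, -0.0922, 0.1676]
orientation: [[0.007, 0.062, 0.998], [-0.001, 0.998, -0.062], [-1.0, -0.0, 0.007]]
ft_force: [7.8, -0.9, -1.2]
width: -0.0
```

>>> move_arm:
  series:
    - [0,0,-0.0008,0,0]
    - [0,0,0,0,0]

```text
clock: 9.5
position: [0.6073, -0.0922, 0.1676]
orientation: [[0.008, 0.062, 0.998], [-0.001, 0.998, -0.062], [-1.0, -0.0, 0.008]]
ft_force: [8.3, -0.4, -1.5]
width: -0.0002
```

>>> move_arm:
  series:
    - [0,0,-0.0008,0,0]
    - [0,0,0,0,0]

```text
clock: 9.7
position: [0.6067, -0.0922, 0.1677]
orientation: [[0.008, 0.062, 0.998], [-0.001, 0.998, -0.062], [-1.0, -0.0, 0.008]]
ft_force: [9.3, -0.8, -1.9]
width: 0.0001
```

>>> move_arm:
  series:
    - [0,0,-0.0008,0,0]
    - [0,0,0,0,0]

```text
clock: 9.9
position: [0.6051, -0.0921, 0.1676]
orientation: [[0.006, 0.062, 0.998], [-0.001, 0.998, -0.062], [-1.0, -0.0, 0.006]]
ft_force: [7.8, 0.3, -1.4]
width: -0.0002
```

>>> move_arm:
  series:
    - [0,0,-0.0008,0,0]
    - [0,0,0,0,0]

```text
clock: 10.1
position: [0.6044, -0.092, 0.1677]
orientation: [[0.007, 0.062, 0.998], [-0.001, 0.998, -0.062], [-1.0, -0.0, 0.007]]
ft_force: [7.4, -0.2, -0.8]
width: 0.0001
```

>>> move_arm:
  series:
    - [0,0,-0.0008,0,0]
    - [0,0,0,0,0]

```text
clock: 10.3
position: [0.6038, -0.092, 0.1678]
orientation: [[0.007, 0.062, 0.998], [-0.001, 0.998, -0.062], [-1.0, -0.0, 0.007]]
ft_force: [7.4, 0.0, -0.7]
width: 0.0002
```

>>> move_arm:
  series:
    - [0,0,-0.0008,0,0]
    - [0,0,0,0,0]

```text
clock: 10.5
position: [0.6032, -0.092, 0.1679]
orientation: [[0.008, 0.062, 0.998], [-0.001, 0.998, -0.062], [-1.0, -0.0, 0.008]]
ft_force: [8.1, -0.1, -1.1]
width: 0.0002
```

>>> move_arm:
  series:
    - [0,0,-0.0008,0,0]
    - [0,0,0,0,0]

```text
clock: 10.7
position: [0.6026, -0.092, 0.168]
orientation: [[0.008, 0.062, 0.998], [-0.001, 0.998, -0.062], [-1.0, -0.0, 0.008]]
ft_force: [8.7, -0.2, -0.7]
width: -0.0
```

>>> move_arm:
  series:
    - [0,0,-0.0008,0,0]
    - [0,0,0,0,0]

```text
clock: 10.9
position: [0.6012, -0.0919, 0.1679]
orientation: [[0.007, 0.062, 0.998], [-0.001, 0.998, -0.062], [-1.0, -0.0, 0.007]]
ft_force: [5.9, 0.6, -0.3]
width: 0.0003
```

>>> move_arm:
  series:
    - [0,0,-0.0008,0,0]
    - [0,0,0,0,0]

```text
clock: 11.1
position: [0.6002, -0.0918, 0.1678]
orientation: [[0.006, 0.062, 0.998], [-0.001, 0.998, -0.062], [-1.0, -0.0, 0.006]]
ft_force: [5.4, 0.3, 0.6]
width: -0.0
```

>>> move_arm:
  series:
    - [0,0,-0.0008,0,0]
    - [0,0,0,0,0]

```text
clock: 11.3
position: [0.5996, -0.0918, 0.1679]
orientation: [[0.007, 0.062, 0.998], [-0.001, 0.998, -0.062], [-1.0, -0.0, 0.007]]
ft_force: [6.6, -0.8, -0.8]
width: 0.0004
```

>>> move_arm:
  series:
    - [0,0,-0.0008,0,0]
    - [0,0,0,0,0]

```text
clock: 11.5
position: [0.599, -0.0918, 0.168]
orientation: [[0.007, 0.062, 0.998], [-0.001, 0.998, -0.062], [-1.0, -0.0, 0.007]]
ft_force: [7.2, 1.1, -0.3]
width: -0.0
```

>>> move_arm:
  series:
    - [0,0,-0.0008,0,0]
    - [0,0,0,0,0]

```text
clock: 11.7
position: [0.5985, -0.0917, 0.1682]
orientation: [[0.008, 0.062, 0.998], [-0.001, 0.998, -0.062], [-1.0, -0.001, 0.008]]
ft_force: [7.6, -0.5, -0.4]
width: -0.0
```

>>> move_arm:
  series:
    - [0,0,-0.0008,0,0]
    - [0,0,0,0,0]

```text
clock: 11.9
position: [0.598, -0.0917, 0.1683]
orientation: [[0.009, 0.062, 0.998], [-0.001, 0.998, -0.062], [-1.0, -0.001, 0.009]]
ft_force: [8.8, 0.5, 0.1]
width: -0.0002
```

>>> move_arm:
  series:
    - [0,0,-0.0008,0,0]
    - [0,0,0,0,0]

```text
clock: 12.1
position: [0.5962, -0.0916, 0.1681]
orientation: [[0.006, 0.062, 0.998], [-0.001, 0.998, -0.062], [-1.0, -0.001, 0.006]]
ft_force: [4.6, -0.1, 0.8]
width: 0.0002
```

>>> move_arm:
  series:
    - [0,0,-0.0008,0,0]
    - [0,0,0,0,0]

```text
clock: 12.3
position: [0.5948, -0.0915, 0.1677]
orientation: [[0.005, 0.062, 0.998], [-0.001, 0.998, -0.062], [-1.0, -0.001, 0.005]]
ft_force: [5.4, -0.7, 1.1]
width: 0.0001
```

>>> move_arm:
  series:
    - [0.0005,0,-0.0005,0,0]
    - [0,0,0,0,0]

```text
clock: 12.5
position: [0.5944, -0.0915, 0.1674]
orientation: [[0.005, 0.062, 0.998], [-0.001, 0.998, -0.062], [-1.0, -0.001, 0.005]]
ft_force: [4.8, -0.4, 0.3]
width: 0.0001
```

>>> move_arm:
  series:
    - [0.0005,0,-0.0005,0,0]
    - [0,0,0,0,0]

```text
clock: 12.7
position: [0.5941, -0.0915, 0.1672]
orientation: [[0.006, 0.062, 0.998], [-0.001, 0.998, -0.062], [-1.0, -0.001, 0.006]]
ft_force: [6.0, -0.4, 1.3]
width: 0.0003
```

>>> move_arm:
  series:
    - [0.0005,0,-0.0005,0,0]
    - [0,0,0,0,0]

```text
clock: 12.9
position: [0.5938, -0.0914, 0.167]
orientation: [[0.006, 0.062, 0.998], [-0.001, 0.998, -0.062], [-1.0, -0.001, 0.007]]
ft_force: [6.5, -0.7, 2.6]
width: 0.0001
```

>>> move_arm:
  series:
    - [0.0005,0,-0.0006,0,0]
    - [0,0,0,0,0]

```text
clock: 13.1
position: [0.5928, -0.0914, 0.1662]
orientation: [[0.005, 0.062, 0.998], [-0.001, 0.998, -0.062], [-1.0, -0.001, 0.005]]
ft_force: [5.4, -0.3, 1.7]
width: -0.0002
```

>>> move_arm:
  series:
    - [0.0005,0,-0.0006,0,0]
    - [0,0,0,0,0]

```text
clock: 13.3
position: [0.5923, -0.0913, 0.1659]
orientation: [[0.006, 0.062, 0.998], [-0.001, 0.998, -0.062], [-1.0, -0.001, 0.006]]
ft_force: [6.4, -0.4, 2.6]
width: 0.0002
```

>>> move_arm:
  series:
    - [0.0005,0,-0.0006,0,0]
    - [0,0,0,0,0]

```text
clock: 13.5
position: [0.592, -0.0913, 0.1657]
orientation: [[0.007, 0.062, 0.998], [-0.001, 0.998, -0.062], [-1.0, -0.001, 0.007]]
ft_force: [6.0, 0.2, 2.3]
width: -0.0001
```

>>> move_arm:
  series:
    - [0.0004,0,-0.0008,0,0]
    - [0,0,0,0,0]

```text
clock: 13.7
position: [0.5918, -0.0913, 0.1655]
orientation: [[0.008, 0.062, 0.998], [-0.001, 0.998, -0.062], [-1.0, -0.001, 0.008]]
ft_force: [6.7, 0.6, 2.7]
width: -0.0001
```

>>> move_arm:
  series:
    - [0.0004,0,-0.0008,0,0]
    - [0,0,0,0,0]

```text
clock: 13.9
position: [0.5916, -0.0913, 0.1654]
orientation: [[0.01, 0.062, 0.998], [-0.001, 0.998, -0.062], [-1.0, -0.001, 0.01]]
ft_force: [8.8, 0.4, 4.0]
width: -0.0
```

>>> move_arm:
  series:
    - [0.0004,0,-0.0008,0,0]
    - [0,0,0,0,0]

```text
clock: 14.1
position: [0.5914, -0.0913, 0.1653]
orientation: [[0.011, 0.062, 0.998], [-0.001, 0.998, -0.062], [-1.0, -0.001, 0.011]]
ft_force: [8.9, -0.3, 3.0]
width: 0.0001
```

>>> move_arm:
  series:
    - [0.0002,0,-0.001,0,0]
    - [0,0,0,0,0]

```text
clock: 14.3
position: [0.5911, -0.0913, 0.1652]
orientation: [[0.013, 0.062, 0.998], [-0.001, 0.998, -0.062], [-1.0, -0.001, 0.013]]
ft_force: [10.1, -0.1, 1.8]
width: 0.0004
```

>>> move_arm:
  series:
    - [0.0002,0,-0.001,0,0]
    - [0,0,0,0,0]

```text
clock: 14.5
position: [0.5902, -0.0912, 0.1649]
orientation: [[0.013, 0.062, 0.998], [-0.001, 0.998, -0.062], [-1.0, -0.001, 0.013]]
ft_force: [11.6, -0.8, 3.2]
width: -0.0002
```

>>> move_arm:
  series:
    - [0.0002,0,-0.0008,0,0]
    - [0,0,0,0,0]

```text
clock: 14.7
position: [0.5899, -0.0912, 0.1648]
orientation: [[0.014, 0.062, 0.998], [-0.002, 0.998, -0.062], [-1.0, -0.001, 0.014]]
ft_force: [12.4, -0.4, 1.8]
width: -0.0001
```

>>> move_arm:
  series:
    - [0.0002,0,-0.0008,0,0]
    - [0,0,0,0,0]

```text
clock: 14.9
position: [0.5895, -0.0913, 0.1649]
orientation: [[0.015, 0.062, 0.998], [-0.002, 0.998, -0.062], [-1.0, -0.001, 0.015]]
ft_force: [12.1, 0.7, 2.2]
width: -0.0001
```

Steady stiff rise, as an end stop would give. I'll back off and see whether the lever follows.

>>> move_arm:
  series:
    - [-0.001,0,0.003,0,0]
    - [-0.001,0,0.003,0,0]
    - [0,0,0.001,0,0]
    - [0,0,0,0,0]

```text
clock: 15.3
position: [0.5911, -0.0913, 0.1654]
orientation: [[0.002, 0.063, 0.998], [-0.001, 0.998, -0.063], [-1.0, -0.001, 0.002]]
ft_force: [1.8, -0.4, 7.4]
width: -0.0002
```

>>> move_arm:
  series:
    - [-0.002,0,0.002,0,0]
    - [-0.001,0,0.002,0,0]
    - [0,0,0,0,0]

```text
clock: 15.6
position: [0.5944, -0.0913, 0.1663]
orientation: [[-0.001, 0.063, 0.998], [0.0, 0.998, -0.063], [-1.0, -0.0, -0.001]]
ft_force: [0.8, -0.2, 3.6]
width: 0.0001
```

>>> move_arm:
  series:
    - [-0.002,0,0.004,0,0]
    - [-0.002,0,0.004,0,0]
    - [-0.002,0,0.004,0,0]
    - [0,0,0,0,0]

```text
clock: 16.0
position: [0.607, -0.092, 0.172]
orientation: [[-0.001, 0.062, 0.998], [0.0, 0.998, -0.062], [-1.0, 0.0, -0.001]]
ft_force: [0.6, 0.4, -0.1]
width: -0.0003
```

>>> move_arm:
  series:
    - [0,0,0.006,0,0]
    - [0,0,0.006,0,0]
    - [-0.02,0,0,0,0]
    - [-0.02,0,0,0,0]
    - [0,0,0,0,0]

```text
clock: 16.5
position: [0.6206, -0.0932, 0.2157]
orientation: [[0.006, 0.062, 0.998], [-0.002, 0.998, -0.062], [-1.0, -0.001, 0.006]]
ft_force: [-0.2, 0.1, 0.9]
width: -0.0002
```

Run:
```python
from h import *
s,q=snap('side','s3.png');s2,p=snap('top','t3.png');print(s['position'],s['ft_force'])
im=q['image'][:,:,::-1][145:260,235:360];w=p['image'][:,:,::-1][115:215,205:315]
cv2.imwrite('pics/m3.png',np.hstack([cv2.resize(im,(400,400),interpolation=2),cv2.resize(w,(400,400),interpolation=2)]))
```

```text
[ 0.62062201 -0.09321531  0.21574607] [-0.17087319  0.11318091  0.88283458]
```

View pics/m3.png

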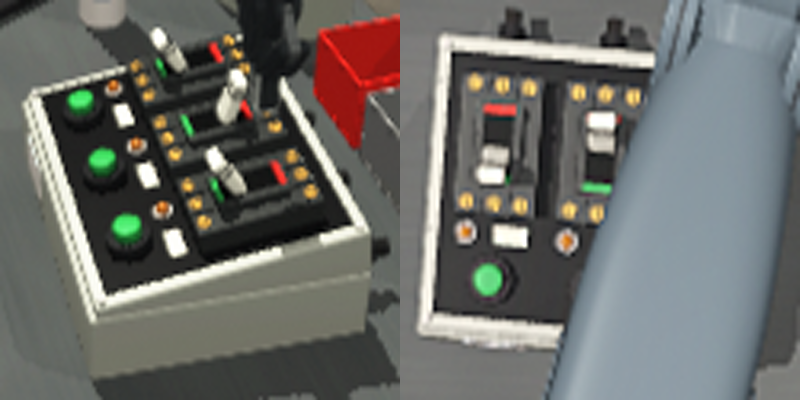

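The picture shows the compressor's lever staying at OFF, near the green mark. The lift is still OFF and the fan still ON. Next I move to the robot side of the lever.

>>> move_arm:
  series:
    - [0,0,-0.035,0,0]
    - [0,0.002,-0.037,0,0]
    - [0,0,0,0,0]
    - [0.025,0,0,0,0]
    - [0.025,0,0,0,0]
    - [0,0,0,0,0]
    - [0,0,0,0,0]

```text
clock: 17.3
position: [0.5464, -0.0861, 0.1612]
orientation: [[-0.002, 0.062, 0.998], [0.001, 0.998, -0.062], [-1.0, 0.001, -0.002]]
ft_force: [-0.3, -0.3, 0.0]
width: -0.0001
```

>>> move_arm:
  series:
    - [0,0,0.004,0,0]
    - [0,0,0.004,0,0]
    - [0,0,0.002,0,0]
    - [0,0,0,0,0]

```text
clock: 17.7
position: [0.5578, -0.0871, 0.1631]
orientation: [[0.002, 0.062, 0.998], [-0.0, 0.998, -0.062], [-1.0, -0.0, 0.002]]
ft_force: [-0.8, -0.8, -0.3]
width: 0.0001
```

>>> move_arm:
  series:
    - [0,0,0.002,0,0]
    - [0,0,0.002,0,0]
    - [0,0,0,0,0]

```text
clock: 18.0
position: [0.5611, -0.0872, 0.1623]
orientation: [[0.0, 0.062, 0.998], [-0.0, 0.998, -0.062], [-1.0, -0.0, 0.0]]
ft_force: [-0.1, -0.1, 0.4]
width: -0.0
```

>>> move_arm:
  series:
    - [0,0,0.0015,0,0]
    - [0,0,0.0015,0,0]
    - [0,0,0,0,0]

```text
clock: 18.3
position: [0.5632, -0.0873, 0.1625]
orientation: [[-0.002, 0.063, 0.998], [0.0, 0.998, -0.063], [-1.0, -0.0, -0.002]]
ft_force: [-2.8, 0.8, 2.8]
width: -0.0002
```

>>> move_arm:
  series:
    - [0,0,0.0015,0,0]
    - [0,0,0.0005,0,0]
    - [0,0,0,0,0]

```text
clock: 18.6
position: [0.5642, -0.0874, 0.1629]
orientation: [[-0.003, 0.063, 0.998], [-0.0, 0.998, -0.063], [-1.0, -0.0, -0.003]]
ft_force: [-6.6, 0.4, 5.4]
width: 0.0001
```

>>> move_arm:
  series:
    - [0,0,0.001,0,0]
    - [0,0,0.001,0,0]
    - [0,0,0,0,0]

```text
clock: 18.9
position: [0.5653, -0.0874, 0.1632]
orientation: [[-0.005, 0.063, 0.998], [-0.0, 0.998, -0.063], [-1.0, -0.0, -0.005]]
ft_force: [-9.1, 0.2, 8.6]
width: -0.0003
```

Force rises about equally up and back: the finger may be bearing on the lever's end face. I'll back off and go lower.

>>> move_arm:
  series:
    - [0,0,-0.005,0,0]
    - [0,0,-0.006,0,0]
    - [0.004,0,0,0,0]
    - [0.004,0,0,0,0]
    - [0.002,0,0,0,0]
    - [0,0,0,0,0]

```text
clock: 19.5
position: [0.5567, -0.0868, 0.1514]
orientation: [[-0.001, 0.062, 0.998], [0.0, 0.998, -0.062], [-1.0, 0.0, -0.001]]
ft_force: [-0.6, -0.0, -0.5]
width: -0.0004
```

>>> move_arm:
  series:
    - [0,0,0.004,0,0]
    - [0,0,0.003,0,0]
    - [0,0,0,0,0]

```text
clock: 19.8
position: [0.5641, -0.0874, 0.1524]
orientation: [[-0.0, 0.062, 0.998], [-0.0, 0.998, -0.062], [-1.0, -0.0, -0.0]]
ft_force: [-0.8, -0.3, 1.0]
width: -0.0001
```

>>> move_arm:
  series:
    - [0,0,0.0015,0,0]
    - [0,0,0.0015,0,0]
    - [0,0,0,0,0]

```text
clock: 20.1
position: [0.5651, -0.0875, 0.1528]
orientation: [[-0.004, 0.063, 0.998], [-0.0, 0.998, -0.063], [-1.0, -0.0, -0.004]]
ft_force: [-7.4, -1.2, 4.9]
width: -0.0001
```

The contact is on the finger's face but friction drags down on the lever, so I'll follow the tip's arc, rising while pushing.

>>> move_arm:
  series:
    - [-0.0015,0,0.0005,0,0]
    - [-0.001,0,0.0005,0,0]
    - [0,0,0,0,0]

```text
clock: 20.4
position: [0.5671, -0.0875, 0.1546]
orientation: [[-0.002, 0.063, 0.998], [0.0, 0.998, -0.063], [-1.0, -0.0, -0.002]]
ft_force: [-5.2, -0.5, 1.8]
width: -0.0001
```

>>> move_arm:
  series:
    - [-0.001,0,0.001,0,0]
    - [-0.001,0,0.001,0,0]
    - [0,0,0,0,0]

```text
clock: 20.7
position: [0.5701, -0.0877, 0.1569]
orientation: [[0.0, 0.062, 0.998], [0.0, 0.998, -0.062], [-1.0, 0.0, 0.0]]
ft_force: [-3.7, 0.2, 0.9]
width: 0.0001
```

Moving nicely at about 4 N.

>>> move_arm:
  series:
    - [-0.001,0,0.0015,0,0]
    - [-0.001,0,0.0015,0,0]
    - [0,0,0,0,0]

```text
clock: 21.0
position: [0.5736, -0.088, 0.1591]
orientation: [[0.001, 0.062, 0.998], [-0.0, 0.998, -0.062], [-1.0, -0.0, 0.001]]
ft_force: [-2.3, -0.5, 0.3]
width: 0.0001
```

>>> move_arm:
  series:
    - [-0.0005,0,0.0015,0,0]
    - [-0.0005,0,0.0015,0,0]
    - [0,0,0,0,0]

```text
clock: 21.3
position: [0.5764, -0.0882, 0.1604]
orientation: [[0.001, 0.062, 0.998], [-0.0, 0.998, -0.062], [-1.0, -0.0, 0.001]]
ft_force: [-2.5, 0.1, 2.0]
width: 0.0
```

>>> move_arm:
  series:
    - [-0.0005,0,0.0015,0,0]
    - [-0.0005,0,0.0015,0,0]
    - [0,0,0,0,0]

```text
clock: 21.6
position: [0.5796, -0.0883, 0.1611]
orientation: [[0.002, 0.062, 0.998], [-0.0, 0.998, -0.062], [-1.0, -0.0, 0.002]]
ft_force: [-1.7, 0.1, 1.0]
width: 0.0002
```

>>> move_arm:
  series:
    - [0,0,0.002,0,0]
    - [0,0,0.002,0,0]
    - [0,0,0,0,0]

```text
clock: 21.9
position: [0.5836, -0.0886, 0.1606]
orientation: [[0.001, 0.062, 0.998], [0.0, 0.998, -0.062], [-1.0, 0.0, 0.001]]
ft_force: [-1.0, 0.4, -1.0]
width: 0.0002
```

>>> move_arm:
  series:
    - [0,0,0.002,0,0]
    - [0,0,0.002,0,0]
    - [0,0,0,0,0]

```text
clock: 22.2
position: [0.5875, -0.0888, 0.1606]
orientation: [[0.001, 0.062, 0.998], [0.0, 0.998, -0.062], [-1.0, 0.0, 0.001]]
ft_force: [-0.6, -0.5, -0.3]
width: -0.0001
```

>>> move_arm:
  series:
    - [0,0,0.002,0,0]
    - [0,0,0.002,0,0]
    - [0,0,0,0,0]

```text
clock: 22.5
position: [0.5913, -0.0891, 0.1607]
orientation: [[0.001, 0.062, 0.998], [-0.0, 0.998, -0.062], [-1.0, -0.0, 0.001]]
ft_force: [-1.1, -0.0, -0.4]
width: -0.0
```

>>> move_arm:
  series:
    - [0,0,0.002,0,0]
    - [0,0,0.002,0,0]
    - [0,0,0,0,0]

```text
clock: 22.8
position: [0.5951, -0.0893, 0.1608]
orientation: [[0.0, 0.062, 0.998], [-0.0, 0.998, -0.062], [-1.0, 0.0, 0.0]]
ft_force: [0.0, 0.1, 0.3]
width: -0.0001
```

>>> move_arm:
  series:
    - [0,0,0.002,0,0]
    - [0,0,0.002,0,0]
    - [0,0,0,0,0]

```text
clock: 23.1
position: [0.5991, -0.0896, 0.1608]
orientation: [[0.0, 0.062, 0.998], [-0.0, 0.998, -0.062], [-1.0, -0.0, 0.0]]
ft_force: [-0.6, 0.1, 0.5]
width: -0.0003
```

>>> move_arm:
  series:
    - [0,0,-0.02,0,0]
    - [0,0,-0.03,0,0]
    - [0,0,-0.03,0,0]
    - [0,0,-0.021,0,0]
    - [0,0,0,0,0]

```text
clock: 23.6
position: [0.4958, -0.0828, 0.1609]
orientation: [[-0.001, 0.063, 0.998], [0.0, 0.998, -0.063], [-1.0, 0.0, -0.001]]
ft_force: [0.2, -0.2, -0.0]
width: 0.0001
```

Run:
```python
from h import *
s,q=snap('side','s4.png');s2,p=snap('wrist','t4.png');print(s['position'],s['ft_force'])
im=q['image'][:,:,::-1][145:260,235:360];w=p['image'][:,:,::-1]
cv2.imwrite('pics/m4.png',np.hstack([cv2.resize(im,(380,380),interpolation=2),cv2.resize(w,(420,380),interpolation=2)]))
```

```text
[ 0.49581032 -0.08282236  0.16085267] [ 0.23562322 -0.24477152 -0.04235046]
```

View pics/m4.png

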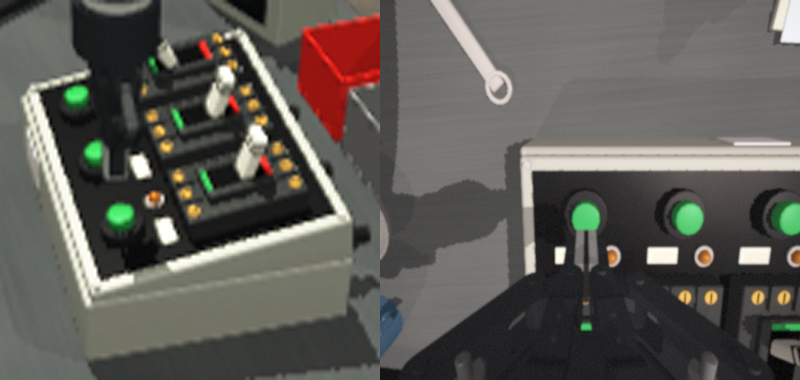

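The compressor lever is ON and the fingers are in line with its button (wrist view, 585,215). I'll press it.

>>> move_arm:
  series:
    - [0.015,0,0.002,0,0]
    - [0.013,0,0,0,0]
    - [0.007,0,0,0,0]
    - [0,0,0,0,0]
    - [0,0,0,0,0]

```text
clock: 24.2
position: [0.4998, -0.0832, 0.125]
orientation: [[-0.001, 0.062, 0.998], [0.0, 0.998, -0.062], [-1.0, 0.0, -0.001]]
ft_force: [-0.1, 0.3, 0.1]
width: -0.0005
```

>>> move_arm:
  series:
    - [0.0015,0,0,0,0]
    - [0.0015,0,0,0,0]
    - [0,0,0,0,0]

```text
clock: 24.5
position: [0.5002, -0.0834, 0.123]
orientation: [[0.0, 0.062, 0.998], [-0.0, 0.998, -0.062], [-1.0, -0.0, 0.0]]
ft_force: [-0.5, 0.2, -0.3]
width: 0.0
```

>>> move_arm:
  series:
    - [0.0015,0,0,0,0]
    - [0.0015,0,0,0,0]
    - [0,0,0,0,0]

```text
clock: 24.8
position: [0.5004, -0.0834, 0.1202]
orientation: [[0.001, 0.062, 0.998], [-0.0, 0.998, -0.062], [-1.0, -0.0, 0.001]]
ft_force: [0.1, -0.5, 2.0]
width: -0.0001
```

>>> move_arm:
  series:
    - [0.0015,0,0,0,0]
    - [0.0015,0,0,0,0]
    - [0,0,0,0,0]

```text
clock: 25.1
position: [0.5007, -0.0835, 0.1174]
orientation: [[0.002, 0.062, 0.998], [-0.0, 0.998, -0.062], [-1.0, -0.0, 0.002]]
ft_force: [0.4, 0.1, 4.4]
width: -0.0001
```

>>> move_arm:
  series:
    - [0.001,0,0,0,0]
    - [0.001,0,0,0,0]
    - [0,0,0,0,0]

```text
clock: 25.4
position: [0.5009, -0.0835, 0.1155]
orientation: [[0.002, 0.062, 0.998], [-0.0, 0.998, -0.062], [-1.0, -0.0, 0.002]]
ft_force: [1.0, 0.5, 5.3]
width: -0.0001
```

>>> move_arm:
  series:
    - [0.001,0,0,0,0]
    - [0.001,0,0,0,0]
    - [0,0,0,0,0]

```text
clock: 25.7
position: [0.5011, -0.0835, 0.1147]
orientation: [[0.003, 0.062, 0.998], [-0.001, 0.998, -0.062], [-1.0, -0.0, 0.003]]
ft_force: [-0.6, 0.9, 9.5]
width: -0.0004
```

>>> move_arm:
  series:
    - [0.001,0,0,0,0]
    - [0.001,0,0,0,0]
    - [0,0,0,0,0]

```text
clock: 26.0
position: [0.5012, -0.0835, 0.1144]
orientation: [[0.004, 0.062, 0.998], [-0.001, 0.998, -0.062], [-1.0, -0.001, 0.004]]
ft_force: [-3.1, 1.7, 16.5]
width: -0.0003
```

Bottomed out: about 6 mm of travel, then stiff. I'll release and retreat.

>>> move_arm:
  series:
    - [-0.004,0,0,0,0]
    - [-0.02,0,0,0,0]
    - [-0.03,0,0,0,0]
    - [-0.04,0,0,0,0]
    - [-0.04,0,-0.03,0,0]
    - [0,0,-0.04,0,0]
    - [0,0,-0.04,0,0]
    - [0,0,0,0,0]

```text
clock: 26.8
position: [0.3855, -0.0754, 0.2437]
orientation: [[-0.005, 0.063, 0.998], [0.001, 0.998, -0.063], [-1.0, 0.001, -0.005]]
ft_force: [0.6, 0.8, 1.8]
width: 0.0004
```

Run:
```python
from h import *
s,q=snap('side','s5.png');s2,p=snap('wrist','t5.png');print(s['position'],s['ft_force'])
im=q['image'][:,:,::-1][145:260,235:360];w=p['image'][:,:,::-1]
cv2.imwrite('pics/m5.png',np.hstack([cv2.resize(im,(380,380),interpolation=2),cv2.resize(w,(420,380),interpolation=2)]))
```

```text
[ 0.38551777 -0.07544644  0.24368466] [0.55998617 0.78328213 1.79201695]
```

View pics/m5.png

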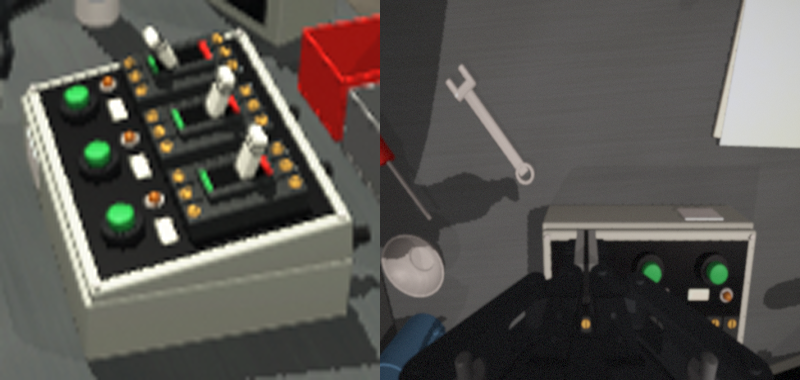

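The compressor and fan levers are ON, the lift is OFF, all the buttons are out and the arm is clear. I'm handing the job in.

```bash
python3 -c "
from plant import workorder;print(workorder.sign_off())"
```

```text
the job is handed in; nothing more can be done
None
```

The compressor's breaker is reset, switched on and started, and I handed the job in at about 27 s of the 54 s allowed.

- **Reset:** I pushed the lever off in small steps. Several small force drops came on the way, some probably the finger sticking and slipping, so I could not pick out the catch itself. I stopped at a steady stiff rise of about 12.5 N and backed off. A picture then showed the lever staying at OFF, so the latch had caught.
- **Throw on:** My first push on the tip met about 12.5 N, with friction dragging down on the lever, so I backed off. I then went in lower and rose with the tip, and it went over at about 2 to 5 N.
- **Start button:** It went in about 6 mm until it bottomed out. The last step, after it was fully in, reached about 16.5 N.

The last side picture shows the compressor and fan levers ON and the lift lever OFF. All three buttons are out and the arm is clear of everything. I did not go near the things on the bench, but I did not check each of them at the end. No check failed at the end.

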